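# Set and lock the gap knob of a slip roller

### The arm

A 6-joint arm with a two-finger parallel gripper is mounted at the origin on the work surface. World frame = base frame: x ahead of the robot, y to its left, z up, the work surface at z = 0. Lengths are in m, angles in rad, forces in N, time in s.
With the tool pointing down it reaches from about 0.375 to 0.9 m from the base axis. Payload 3.1 kg.
Tool frame: the origin (TCP) lies at the centre of the arm's flange, where the gripper is bolted on; the fingertips stand 173 mm ahead of it and the grasp point (between the pads) lies 155 mm ahead of it (tip_extent is the distance from the TCP to the fingertips, in m); z points along the fingers, y is the direction in which the jaws open and shut (so a half turn about z gives the same grasp; the last joint's range is limited). The gripper opens to 85 mm and grips with 20 to 120 N. Pads are 22 mm wide; open, the fingers measure 114 mm over their backs; the gripper's body (76 mm by 85 mm) begins 54 mm behind the grasp point. The pads swing forward as they close: fully open they stand 13 mm farther back than shut.
Start: joints at [1.125, 0.527, 1.433, -0, 1.181, -0.178], TCP at [0.165, 0.603, 0.405] pointing down, gripper open.
Joint ranges: [-3.08, 3.08], [-0.75, 2.2], [0.22, 2.44], [-1.43, 4.57], [0, 2.65], [-2.85, 2.85]. Speed limits (rad/s): [2.79, 2.79, 3.14, 3.14, 3.14, 3.14].

### API

Orientations are given as a unit quaternion [x, y, z, w].
In Python, from station import sense, snapshot, sign_off, tip_extent gives the robot as it stands. The module is installed in compiled form; this text tells all that it offers.
- The arm moves only by the tool servo_tool, never from a script. Its argument "rows" is a list of rows, each a list of 3 entries, a list of its own where there are three numbers: the shift along the tool's x, y, z in mm, then the turn about the tool's z in degrees, then the opening, from -1 (shut) to 1 (fully open), so that 0 is half open. A call has 1 to 8 rows; each row is the pose to reach, as a shift and turn from the pose measured when the call began, along the tool's axes at that moment; what a row does not reach only later rows make up. A row lasts 1/10 s, in which the tool goes at most 50 mm and 8.59 degrees, less where a joint would pass 70% of its speed; a pose out of reach is approached as far as the arm can. A call with a gripper value outside its range is refused whole. The fingers move at their own pace and stop on an object; "force" is the grip in N (left out, the last holds). Time passes only in rows, so rows that repeat a pose let the fingers close. It gives the time, the measured TCP pose, the force and the opening at its end, in the units of the state.
- sense(): the state, without advancing time (a new reading comes with each control period).
- snapshot(name): name is "scene" or "top"; returns a dict with "image" (400x640x3 uint8, blue, green, red), "z_map" (400x640 float32, m along the optical axis (not along the pixel's ray), 0 where there is no reading), "vertical_fov" (degrees; the focal length in pixels is half the picture's height over the tangent of half this angle, whatever the lens; pixels are square), "cx", "cy" (the principal point, pixels), "k1" (the pictures are not rectified: a ray, as slopes to the right and down, at radius r is drawn at 1 + k1 r^2 times it, then the intrinsics apply), "cam_to_world" (4x4, takes a point from camera to world coordinates). Camera axes: x right, y down, z forward; pixel columns grow to the right and rows downward; lengths in m; the calibration is good to about 2 mm. A picture is of the moment at which its call begins.
- sign_off(): hands the job in, once; it reports no verdict.
The state is a dict: "t": time; "q": joint angles; "qd": joint speeds; "tau": joint torques, N m; "tcp_pos": TCP position; "tool_rot": TCP orientation; "force": force on the tool from outside, world axes, zero at the start; "ft_torque": the same for the moment, N m; "finger_gap": opening from 0.0 (shut) to 1.0 (fully open).
Only numpy, scipy, OpenCV 4.12 (cv2) and the standard library are available. Lean on these libraries where they do the work, as an engineer would, in place of code of your own. Each camera call takes 0.05 s, during which the arm holds its last target. There are 200 camera calls.

### The job

Turn the setting knob on top of the slip roller's head until its pointer stands at the raised mark on the dial, feel for the lock notch (it lies a little to one side or the other of the mark), then pull the knob straight up until it is fully out and locked, and let go. Be gentle: never force the knob up where the lock pin is blocked or wrench it round once the pin has caught, and leave the other things on the bench where they are.

Things in the scene. Friction and masses are not known exactly. Their poses are not given: they have to be found in the camera images.
- knob_grip (a point): Centre of the round ribbed black knob's grip, on its upright axis; rises with the knob (168 mm above the bench when down). The grip is a cylinder of 36 mm diameter, 38 mm tall: 14 mm above this point, 24 mm below it to a flange of 60 mm diameter, 6 mm thick. Any finger direction will do; tips may go 20 mm below this point. The x axis points along the pointer.
- pointer_tip (a point): Tip of the knob's pointer, a black nose 5 mm wide sticking out of the knob's flange, 41 mm from the knob's axis; it turns and rises with the knob. A pale line on the knob's top points the same way.
- mark (a point): Place on the dial's top, 41 mm from the knob's axis, that is under the pointer tip when the pointer stands exactly at the mark. The mark is a raised dark bar 6 mm wide, 5 mm high, from 45 to 60 mm out from the axis; the other ticks are thin and short. The lock notch is hidden inside: anywhere from 16 degrees before to 16 degrees after the mark, different every time, and must be felt.
- roller: The slip roller, bolted down; origin on the knob's axis at bench level. A grey head 130 mm square and 130 mm high carries the fixed flat dial (124 mm diameter, top 136 mm above the bench) and the knob. Towards its -y are the steel rolls, end frame and crank, up to 112 mm high and 0.42 m from the knob.
- turn (a joint): Angle of the knob about its upright axis, rad, growing counter-clockwise seen from above. It turns freely either way (friction about 0.06 N m) and stays where it is left.
- lift (a joint): How far the knob is pulled up, m; it weighs 0.13 kg, friction of 2.5 N holds it anywhere. Away from the notch the lock pin meets its ring after 1 mm, then a spring adds 2 N per mm and at 7 mm the knob is blocked solid. In the notch it rises with friction only to 0.010 (fully out, locked against turning), then meets the spring (2 N per mm) and is solid at 16 mm.
- pin: Hidden sprung lock pin under the pointer; moves with the knob; origin on the axis. Its flat 5 mm tip enters the 8 mm wide notch, 50 mm from the axis, when within 1.5 degrees. Turn slowly with the knob held 3 to 5 mm up: the pull drops by 4 to 8 N as it springs into the notch. Keep force on the pin under 25 N, sideways too (1.2 N m on the knob): a light grip of 20 to 30 N slips round before that.
- tin: Bystander: open bright tin can, 74 mm diameter, 110 mm high; origin under its centre.
- cup: Bystander: low copper-coloured cup, 68 mm diameter, 40 mm high; origin under its centre.
- tinbox: Bystander: flat closed tin, 89 x 119 mm, 25 mm high; origin under its centre.
- hammer: Bystander: hammer of 240 mm length lying along its x axis.

How it is judged:
By the outcome, as a careful person would: the job done as asked, in the order asked, and still so for the second after the job is handed in, with the robot touching nothing.
It also fails if it takes over 72 s, if anything falls off the work surface, if the arm or the gripper's body presses on something with over 40 N, if the wrist force passes 120 N, or if a joint passes its speed limit or range.

## Working session

There is one attempt and no reset: what is moved stays moved. The work goes in short steps, Python scripts to look and compute and a tool call to move; the robot and the scene stay as the last step left them, time stands still between calls to the robot, and variables do not carry over. Pictures are saved under pics/ and viewed, about 8 in all and at most 12, crops included, and the job is handed in when it is done.

Besides the shell and the picture viewer there is one more tool, called after "Call:" as name(argument=value, ...), one argument or row to a line, values as JSON. servo_tool: Moves the arm, as the interface text tells. Its arguments: {"type":"object","properties":{"rows":{"type":"array"},"force":{"type":"number"}},"required":["rows"]}

```bash
mkdir -p pics
cat > h.py <<'E'
import numpy as np, cv2
from station import sense, snapshot, sign_off, tip_extent
def K(s):
    f=200/np.tan(np.radians(s["vertical_fov"])/2)
    return f
def pts(s):
    """world points for all pixels (400x640x3), nan where no depth"""
    f=K(s); v,u=np.mgrid[0:400,0:640].astype(float)
    d=rays(s,np.stack([u,v],-1)); z=s["z_map"].astype(float).copy(); z[z==0]=np.nan
    p=d*z[...,None]; M=np.array(s["cam_to_world"]); return p@M[:3,:3].T+M[:3,3]
def rays(s,uv):
    f=K(s); uv=np.asarray(uv,float)
    D=np.stack([(uv[...,0]-s["cx"])/f,(uv[...,1]-s["cy"])/f],-1); x=D.copy()
    for _ in range(20): x=D/(1+s["k1"]*(x**2).sum(-1,keepdims=True))
    return np.concatenate([x,np.ones(x.shape[:-1]+(1,))],-1)
def onplane(s,uv,h):
    M=np.array(s["cam_to_world"]); d=rays(s,uv)@M[:3,:3].T; o=M[:3,3]
    return o+d*((h-o[2])/d[...,2:3])
def proj(s,P):
    M=np.array(s["cam_to_world"]); c=(np.atleast_2d(P)-M[:3,3])@M[:3,:3]
    x=c[:,:2]/c[:,2:]; x=x*(1+s["k1"]*(x**2).sum(1,keepdims=True))
    return x*K(s)+[s["cx"],s["cy"]]
E
python3 - <<'E'
from h import *
s=sense();print(s,tip_extent)
for n in("scene","top"):
    p=snapshot(n);cv2.imwrite(f"pics/{n}0.png",p["image"]);print(n,p["vertical_fov"],p["cx"],p["cy"],p["k1"],p["cam_to_world"])
    np.save(f"{n}0.npy",p,allow_pickle=True)
E
```

```text
{'t': 0.0, 'q': array([ 1.12447179e+00,  5.28476848e-01,  1.43389428e+00,  1.27756415e-05,
        1.18136565e+00, -1.78500802e-01]), 'qd': array([ 1.37393941e-03,  9.02251876e-04, -2.68410691e-03, -1.93393636e-04,
        7.41413014e-04,  4.39944926e-05]), 'tau': array([ 1.86922771e-04, -4.42347229e+01, -1.78025812e+01, -2.37748754e-04,
        8.60105414e-03, -1.13167962e-05]), 'tcp_pos': array([0.16521908, 0.60241816, 0.40372919]), 'tool_rot': array([ 1.33514332e-01,  9.91046303e-01, -1.01835156e-03, -3.35124567e-04]), 'force': array([ 0.35924616,  0.8166365 , -0.07046145]), 'ft_torque': array([-0.04350965,  0.02483833,  0.03138908]), 'finger_gap': 1.0059877217652764} 0.1734
scene 48.84115837769464 320.2488116300108 199.8282242893218 -0.0945646255843189 [[-0.7748527   0.4448372  -0.44913603  1.04309797]
 [ 0.63210762  0.55262536 -0.5431806   0.6635605 ]
 [ 0.00657702 -0.70478726 -0.70938823  0.8641811 ]
 [ 0.          0.          0.          1.        ]]
top 44.97655983950831 320.5846835564011 195.76439703553953 -0.08581340994756512 [[-0.02271809 -0.99371411  0.10961822  0.43704972]
 [-0.99971617  0.02336735  0.00464173  0.12105693]
 [-0.00717404 -0.10948165 -0.99396293  1.32745027]
 [ 0.          0.          0.          1.        ]]
```

View pics/top0.png

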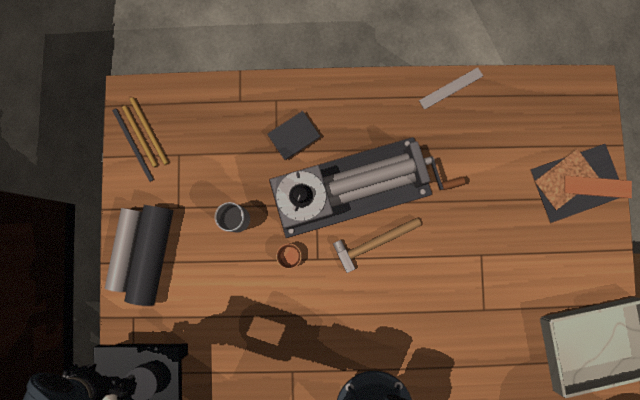

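View pics/scene0.png

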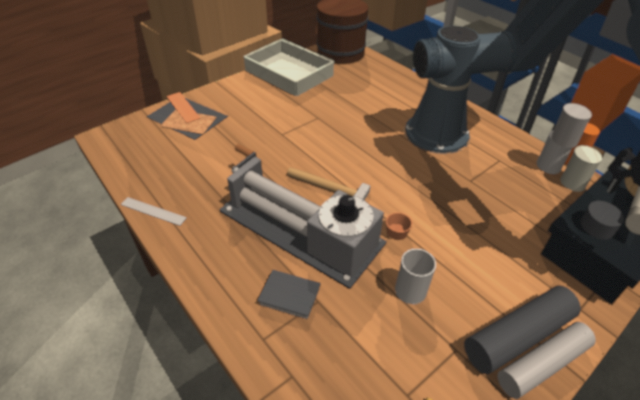

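The top view shows the dial at about (302,195) with the knob on it. The tin is at (230,217), the cup at (290,255), the hammer at (380,240), and the tin box at (295,135). Next I'll enlarge the dial in both views.

Run:
```python
from h import *
out=[]
for n,(u,v) in(("top",(302,195)),("scene",(346,212))):
    s=np.load(f"{n}0.npy",allow_pickle=True).item();im=s["image"]
    P=pts(s)
    m=((im.min(-1)>110)&(im.max(-1).astype(int)-im.min(-1)<50)&(abs(P[...,2]-.136)<.008)).astype(np.uint8)
    m[:, :]*=1; w=np.zeros_like(m); w[v-45:v+45,u-45:u+45]=1; m*=w
    c=np.vstack(cv2.findContours(m,0,1)[0]); hull=cv2.convexHull(c)[:,0]
    e=cv2.fitEllipse(hull); print(n,"ellipse",e)
    W=onplane(s,hull,.136)[:,:2]
    A=np.c_[2*W,np.ones(len(W))]; x=np.linalg.lstsq(A,(W**2).sum(1),rcond=None)[0]
    print("centre",x[:2],"r",np.sqrt(x[2]+(x[:2]**2).sum()))
    print("depth height",np.nanmedian(P[...,2][m>0]))
    k=(P[...,2]>.172)&(w>0); print("knob top px",k.sum(),np.median(P[k],0) if k.any() else 0, P[k].mean(0))
    cr=cv2.resize(im[v-32:v+32,u-32:u+32],None,fx=6,fy=6,interpolation=cv2.INTER_CUBIC);out.append(cr)
    print("origin",u-32,v-32)
cv2.imwrite("pics/crop.png",np.hstack(out))
```

```text
top ellipse ((300.52392578125, 195.60963439941406), (48.99959945678711, 49.897666931152344), 42.4527702331543)
centre [0.57041501 0.17647712] r 0.06160370793610636
depth height 0.13633818139368614
knob top px 184 [0.57069217 0.17566731 0.18247745] [0.57060153 0.17604948 0.18223318]
origin 270 163
scene ellipse ((345.7969665527344, 218.40228271484375), (51.14382553100586, 70.71440124511719), 91.6199722290039)
centre [0.57143834 0.18403017] r 0.07772143062678122
depth height 0.13632496950546735
knob top px 199 [0.5690965  0.18003062 0.18232127] [0.56857447 0.18008693 0.18127648]
origin 314 180
```

View pics/crop.png

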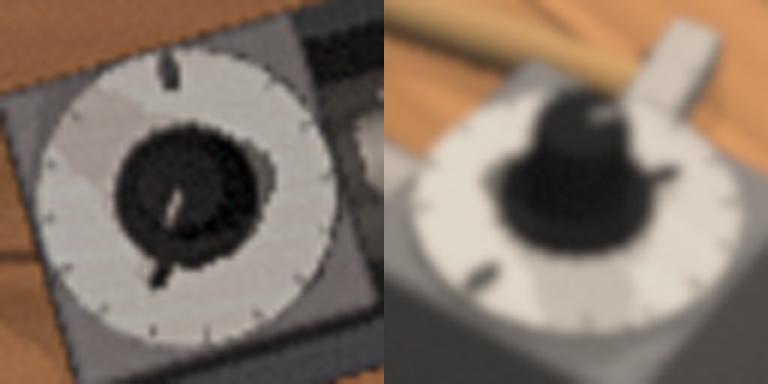

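Left crop (top camera): the mark is at (169,72) and the pointer tip at (157,284), with the pale line agreeing. Right crop (scene camera): the mark is at (101,275) and the pointer at (293,173).

Run:
```python
from h import *
D={"top":((270,163),(169,72),(157,284),(183,190),(169,220)),"scene":((314,180),(101,275),(292,173),None,None)}
for n,(o,mk,pt,_,_) in D.items():
    s=np.load(f"{n}0.npy",allow_pickle=True).item()
    f=lambda p,h:onplane(s,np.array(o)+(np.array(p)+.5)/6-.5,h)[:2]
    c=np.array([.5704,.1765])
    for nm,p,h in(("mark",mk,.139),("ptr",pt,.142)):
        d=f(p,h)-c; print(n,nm,f(p,h),np.linalg.norm(d),np.degrees(np.arctan2(d[1],d[0])))
    P=pts(s); im=s["image"]
    # knob top rim centre
    k=((P[...,2]>.178)&(np.hypot(P[...,0]-.57,P[...,1]-.178)<.03)).astype(np.uint8)
    W=P[k>0]; print("top extents",W.min(0),W.max(0))
D=D["top"]; s=np.load("top0.npy",allow_pickle=True).item()
a=onplane(s,np.array([270,163])+np.array([165,222])/6-.5,.182);b=onplane(s,np.array([270,163])+np.array([181,190])/6-.5,.182)
print("line",a,b,np.degrees(np.arctan2(*(a-b)[:2][::-1])))
from scipy.spatial.transform import Rotation as R
print(R.from_quat(sense()["tool_rot"]).as_matrix())
for n in("tin","cup"): pass
```

```text
top mark [0.62246974 0.18221503] 0.05238243899944405 6.263556655263656
top ptr [0.53417415 0.18852549] 0.03816967893109944 161.63596424326815
top extents [0.55425322 0.15864101 0.17805623] [0.58814539 0.19464487 0.18946515]
scene mark [0.61663008 0.18364548] 0.04677903410850486 8.786304278958728
scene ptr [0.52892924 0.1917108 ] 0.044172308589423004 159.85778117106634
top extents [0.5485119  0.15917163 0.17801846] [0.58431995 0.19569462 0.1855397 ]
line [0.55573711 0.18283666 0.182     ] [0.56838497 0.17624473 0.182     ] 152.47197099913447
[[-9.64349199e-01  2.64631680e-01 -8.34637529e-04]
 [ 2.64632777e-01  9.64347661e-01 -1.75578756e-03]
 [ 3.40243738e-04 -1.91406477e-03 -9.99998110e-01]]
```

Both cameras agree within their calibration: axis at about (0.570, 0.177), mark at about 6.5° and pointer at about 160.5°. That makes the turn about 154° clockwise. I'll move above the knob and pre-turn the wrist so one grasp covers the whole turn.

Call:
servo_tool(
  rows=[
    [[-30,-18,0],-3,1],
    [[-70,-42,0],-8,1],
    [[-115,-69,0],-13,1],
    [[-160,-96,0],-18,1],
    [[-205,-123,0],-23,1],
    [[-250,-150,0],-28,1],
    [[-290,-174,0],-33,1],
    [[-325,-195,0],-36,1],
  ],
  force=25,
)

```text
t: 0.9
tcp_pos: [0.4281, 0.3266, 0.4038]
tool_rot: [-0.18, 0.984, -0.001, -0.001]
force: [-0.2, 0.4, -0.0]
finger_gap: 1.004
```

```bash
cat > go.py <<'E'
import sys
from h import *
from scipy.spatial.transform import Rotation as R
s=sense(); M=R.from_quat(s["tool_rot"]).as_matrix()
print("t",round(s["t"],2),"tcp",s["tcp_pos"].round(4),"q",s["q"].round(2),"F",s["force"].round(2),"T",s["ft_torque"].round(3),"gap",round(s["finger_gap"],3))
print("yaw x",np.degrees(np.arctan2(M[1,0],M[0,0])).round(2),"tilt",M[:2,2].round(4))
if len(sys.argv)>3: print("tool shift mm",(M.T@(np.array(list(map(float,sys.argv[1:4])))-s["tcp_pos"])*1000).round(1))
E
python3 go.py .570 .177 .40
```

```text
t 0.9 tcp [0.4281 0.3266 0.4038] q [ 0.44  0.41  1.65 -0.    1.08 -1.49] F [-0.16  0.37 -0.02] T [ 0.027 -0.042  0.008] gap 1.004
yaw x -159.2 tilt [-0.0013 -0.002 ]
tool shift mm [ -79.5 -190.2    3.9]
```

Call:
servo_tool(
  rows=[
    [[-15,-35,0],-2,1],
    [[-32,-75,0],-4,1],
    [[-50,-120,0],-6,1],
    [[-65,-155,0],-6,1],
    [[-75,-180,0],-6,1],
    [[-79.5,-190,2],-6,1],
    [[-79.5,-190,2],-6,1],
    [[-79.5,-190,2],-6,1],
  ],
)

```text
t: 1.7
tcp_pos: [0.5689, 0.1779, 0.4014]
tool_rot: [-0.232, 0.973, -0.0, -0.002]
force: [0.2, -0.6, -0.3]
finger_gap: 1.0
```

```bash
python3 go.py .570 .177 .326
```

```text
t 1.7 tcp [0.5689 0.1779 0.4014] q [ 0.12  0.49  1.51 -0.    1.14 -1.92] F [ 0.19 -0.57 -0.34] T [ 0.024  0.035 -0.003] gap 1.0
yaw x -153.18 tilt [-0.0036 -0.0016]
tool shift mm [-0.8 -1.3 75.4]
```

Call:
servo_tool(
  rows=[
    [[0,0,15],0,1],
    [[-1,-1,35],0,1],
    [[-1,-1,55],0,1],
    [[-1,-1,68],0,1],
    [[-1,-1,75],0,1],
    [[-1,-1,75],0,1],
    [[-1,-1,75],0,1],
  ],
)

```text
t: 2.4
tcp_pos: [0.5701, 0.1778, 0.327]
tool_rot: [-0.232, 0.973, -0.0, -0.001]
force: [-0.4, 0.6, 0.1]
finger_gap: 0.999
```

```bash
python3 go.py .570 .177 .326
python3 - <<'E'
from h import *
o=[]
for n,u,v in(("top",302,195),("scene",346,205)):
    s=snapshot(n); o.append(cv2.resize(s["image"][v-40:v+40,u-40:u+40],None,fx=5,fy=5,interpolation=cv2.INTER_CUBIC))
cv2.imwrite("pics/near.png",np.hstack(o))
E
```

```text
t 2.4 tcp [0.5701 0.1778 0.327 ] q [ 0.12  0.59  1.58 -0.    0.98 -1.92] F [-0.38  0.57  0.06] T [-0.017 -0.045 -0.031] gap 0.999
yaw x -153.15 tilt [-0.0026 -0.0014]
tool shift mm [ 0.4 -0.6  1. ]
```

View pics/near.png

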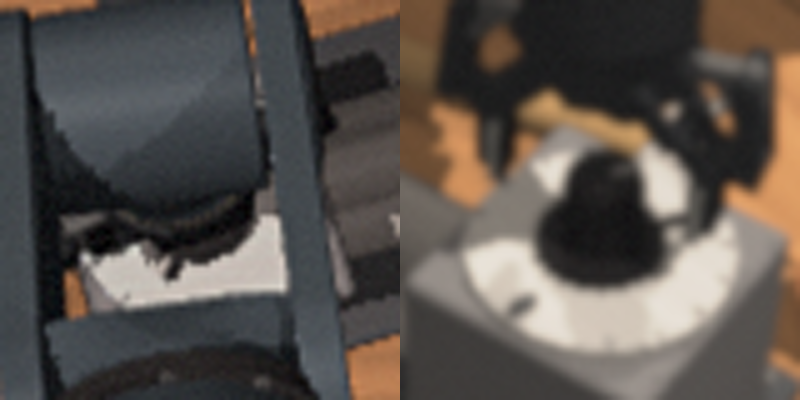

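The open fingers straddle the knob. In the scene half, the mark is at (520,300) and the pointer at (668,225), both still visible. I'll close lightly.

Call:
servo_tool(
  rows=[
    [[0,0,0],0,0.2],
    [[0,0,0],0,-0.1],
    [[0,0,0],0,-1],
    [[0,0,0],0,-1],
    [[0,0,0],0,-1],
    [[0,0,0],0,-1],
  ],
  force=25,
)

```text
t: 3.1
tcp_pos: [0.5699, 0.1784, 0.3281]
tool_rot: [-0.232, 0.973, 0.001, -0.001]
force: [-2.2, 4.5, 5.2]
finger_gap: 0.412
```

```bash
python3 go.py .570 .177 .326
```

```text
t 3.1 tcp [0.5699 0.1784 0.3281] q [ 0.12  0.59  1.58  0.    0.98 -1.92] F [-2.21  4.52  5.21] T [ 0.673  0.386 -0.034] gap 0.412
yaw x -153.2 tilt [-0.0022  0.001 ]
tool shift mm [ 0.6 -1.3  2.1]
```

Call:
servo_tool(
  rows=[
    [[0,1,-0.5],0,-1],
    [[0,1.5,-0.5],3,-1],
    [[0,1.5,-0.5],9,-1],
    [[0,1.5,-0.5],15,-1],
    [[0,1.5,-0.5],21,-1],
    [[0,1.5,-0.5],27,-1],
    [[0,1.5,-0.5],30,-1],
    [[0,1.5,-0.5],30,-1],
  ],
)

```text
t: 3.9
tcp_pos: [0.5698, 0.1781, 0.3284]
tool_rot: [0.028, 1.0, -0.002, -0.001]
force: [1.3, -4.7, -0.0]
finger_gap: 0.41
```

```bash
python3 go.py .570 .177 .326
```

```text
t 3.9 tcp [0.5698 0.1781 0.3284] q [ 0.12  0.59  1.58 -0.    0.98 -1.4 ] F [ 1.27 -4.69 -0.05] T [-1.042 -0.19  -0.062] gap 0.41
yaw x 176.81 tilt [-0.0012 -0.0037]
tool shift mm [-0.3 -1.1  2.4]
```

Call:
servo_tool(
  rows=[
    [[0,0,0],4,-1],
    [[0,0,0],11,-1],
    [[0,0,0],18,-1],
    [[0,0,0],25,-1],
    [[0,0,0],32,-1],
    [[0,0,0],38,-1],
    [[0,0,0],40,-1],
    [[0,0,0],40,-1],
  ],
)

```text
t: 4.7
tcp_pos: [0.5695, 0.1768, 0.3281]
tool_rot: [0.368, 0.93, -0.004, -0.0]
force: [-1.7, -4.9, 1.1]
finger_gap: 0.415
```

```bash
python3 go.py .570 .177 .326
```

```text
t 4.7 tcp [0.5695 0.1768 0.3281] q [ 0.12  0.59  1.58 -0.01  0.98 -0.7 ] F [-1.71 -4.93  1.05] T [-0.975  0.393 -0.059] gap 0.415
yaw x 136.85 tilt [-0.0036 -0.0071]
tool shift mm [-0.2  0.6  2.1]
```

Call:
servo_tool(
  rows=[
    [[0,0,0],4,-1],
    [[0,0,0],11,-1],
    [[0,0,0],18,-1],
    [[0,0,0],25,-1],
    [[0,0,0],32,-1],
    [[0,0,0],38,-1],
    [[0,0,0],40,-1],
    [[0,0,0],40,-1],
  ],
)

```text
t: 5.5
tcp_pos: [0.5683, 0.1761, 0.3281]
tool_rot: [0.663, 0.748, -0.006, 0.0]
force: [-3.7, -2.4, 4.9]
finger_gap: 0.412
```

```bash
python3 go.py .570 .177 .326
python3 - <<'E'
from h import *
o=[]
for n,u,v in(("top",302,195),("scene",346,205)):
    s=snapshot(n); np.save(n+"1.npy",s,allow_pickle=True); o.append(cv2.resize(s["image"][v-40:v+40,u-40:u+40],None,fx=5,fy=5,interpolation=cv2.INTER_CUBIC))
cv2.imwrite("pics/near2.png",np.hstack(o))
E
```

```text
t 5.5 tcp [0.5683 0.1761 0.3281] q [ 0.11  0.58  1.58 -0.01  0.99 -0.  ] F [-3.68 -2.36  4.89] T [-0.466  0.697 -0.051] gap 0.412
yaw x 96.89 tilt [-0.0079 -0.009 ]
tool shift mm [0.7 1.8 2.1]
```

View pics/near2.png

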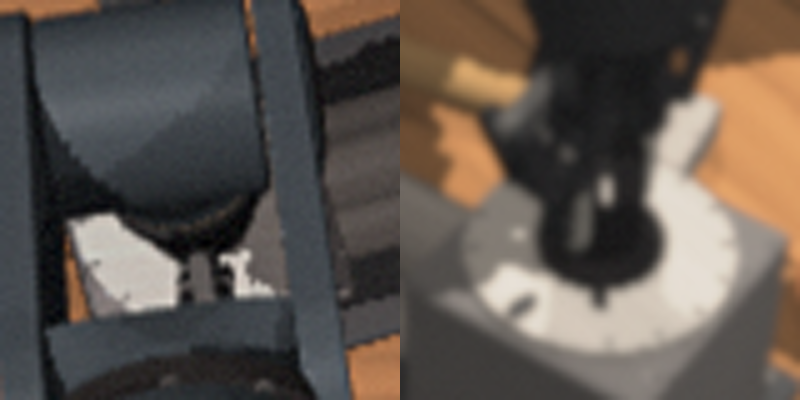

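The fingers hold the knob. In the scene half, the pointer is at (598,297) and the mark at (520,300). Next I'll compute the angles.

Run:
```python
from h import *
s=np.load("scene1.npy",allow_pickle=True).item(); o=np.array([306,165])
c=np.array([.5664,.1774])
for nm,p,h in(("mark",(521,303),.139),("ptr",(598,303),.141)):
    w=onplane(s,o+(np.array([p[0]-400,p[1]])+.5)/5-.5,h)[:2]; d=w-c
    print(nm,w,np.linalg.norm(d),np.degrees(np.arctan2(d[1],d[0])))
```

```text
mark [0.61727551 0.18230949] 0.05111184765753078 5.511982856313807
ptr [0.59217715 0.20484065] 0.037649041078524105 46.79038749598806
```

Fitting the jaw-plane constraints from all four grip headings gives the knob axis at (0.5668, 0.1776), which matches the scene camera. The hand sits about 3 mm off along the pads, so I'll open slightly, recentre and regrip.

Call:
servo_tool(
  rows=[
    [[0,0,0],0,0.2],
    [[0,0,0],0,0.2],
    [[1.5,0,0],0,0.2],
    [[3,0,0],0,0.2],
    [[3,0,0],0,0.2],
    [[3,0,0],0,0.2],
  ],
)

```text
t: 6.2
tcp_pos: [0.568, 0.1793, 0.328]
tool_rot: [0.663, 0.749, -0.006, 0.0]
force: [-0.5, 0.8, -0.1]
finger_gap: 0.603
```

```bash
sed -i '$a g=s["tcp_pos"]+.155*M[:,2]; print("grasp",g.round(4),"tool err of axis mm",(M.T@(np.array([.5668,.1776,g[2]])-g)*1000).round(1))' go.py; python3 go.py
```

```text
t 6.2 tcp [0.568  0.1793 0.328 ] q [ 0.12  0.59  1.58 -0.01  0.99  0.  ] F [-0.46  0.78 -0.06] T [ 0.001 -0.063  0.014] gap 0.603
yaw x 96.93 tilt [-0.0078 -0.0089]
grasp [0.5668 0.1779 0.173 ] tool err of axis mm [-0.3 -0.1  0. ]
```

Call:
servo_tool(
  rows=[
    [[0,0,0],0,0],
    [[0,0,0],0,-1],
    [[0,0,0],0,-1],
    [[0,0,0],0,-1],
    [[0,0,0],0,-1],
  ],
  force=25,
)

```text
t: 6.7
tcp_pos: [0.568, 0.1793, 0.3282]
tool_rot: [0.663, 0.749, -0.006, -0.0]
force: [-1.2, -0.3, 1.8]
finger_gap: 0.411
```

Call:
servo_tool(
  rows=[
    [[0,0,0],4,-1],
    [[0,0,0],11,-1],
    [[0,0,0],18,-1],
    [[0,0,0],25,-1],
    [[0,0,0],32,-1],
    [[0,0,0],38,-1],
    [[0,0,0],42,-1],
    [[0,0,0],42,-1],
  ],
)

```text
t: 7.5
tcp_pos: [0.568, 0.1793, 0.3282]
tool_rot: [0.887, 0.461, -0.005, 0.002]
force: [-1.0, -0.3, 0.3]
finger_gap: 0.412
```

```bash
python3 go.py
python3 - <<'E'
from h import *
o=[]
for n,u,v in(("top",302,195),("scene",346,205)):
    s=snapshot(n); np.save(n+"2.npy",s,allow_pickle=True); o.append(cv2.resize(s["image"][v-40:v+40,u-40:u+40],None,fx=5,fy=5,interpolation=cv2.INTER_CUBIC))
cv2.imwrite("pics/near3.png",np.hstack(o))
E
```

```text
t 7.5 tcp [0.568  0.1793 0.3282] q [ 0.12  0.59  1.58 -0.01  0.99  0.74] F [-1.04 -0.27  0.3 ] T [ 0.017  0.028 -0.076] gap 0.412
yaw x 54.92 tilt [-0.0078 -0.0087]
grasp [0.5668 0.178  0.1732] tool err of axis mm [-0.3  0.2  0. ]
```

View pics/near3.png

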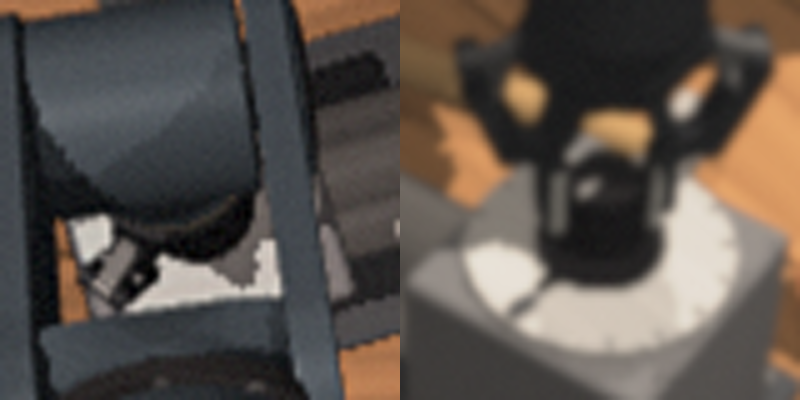

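The pointer meets the mark: the scene half shows one radial line from (545,280) to (520,305), and side forces are near zero. I'll lift 4 mm and read the pull.

Call:
servo_tool(
  rows=[
    [[0,0,-0.5],0,-1],
    [[0,0,-1],0,-1],
    [[0,0,-2],0,-1],
    [[0,0,-3],0,-1],
    [[0,0,-4],0,-1],
    [[0,0,-4],0,-1],
    [[0,0,-4],0,-1],
  ],
  force=28,
)

```text
t: 8.3
tcp_pos: [0.5681, 0.1793, 0.3318]
tool_rot: [0.887, 0.462, -0.006, 0.002]
force: [2.1, 0.2, -7.7]
finger_gap: 0.412
```

```bash
python3 go.py
```

```text
t 8.3 tcp [0.5681 0.1793 0.3318] q [ 0.12  0.58  1.57 -0.01  1.    0.74] F [ 2.11  0.19 -7.75] T [ 0.145 -0.295 -0.027] gap 0.412
yaw x 55.0 tilt [-0.0079 -0.0087]
grasp [0.5668 0.178  0.1768] tool err of axis mm [-0.3  0.2  0. ]
```

The pull is 7.7 N at 3.6 mm, so the pin is on the ring and not in the notch. I'll search clockwise slowly.

Call:
servo_tool(
  rows=[
    [[0,0,-0.5],0.5,-1],
    [[0,0,-0.7],1,-1],
    [[0,0,-0.7],1.5,-1],
    [[0,0,-0.7],2,-1],
    [[0,0,-0.7],2.5,-1],
    [[0,0,-0.7],3,-1],
    [[0,0,-0.7],3,-1],
  ],
)

```text
t: 9.0
tcp_pos: [0.5681, 0.1793, 0.3324]
tool_rot: [0.899, 0.438, -0.006, 0.002]
force: [2.7, 0.3, -9.0]
finger_gap: 0.411
```

```bash
python3 go.py
```

```text
t 9.0 tcp [0.5681 0.1793 0.3324] q [ 0.12  0.58  1.57 -0.01  1.    0.79] F [ 2.73  0.29 -8.99] T [ 0.194 -0.329  0.147] gap 0.411
yaw x 51.98 tilt [-0.008  -0.0087]
grasp [0.5668 0.178  0.1775] tool err of axis mm [-0.3  0.2  0. ]
```

Call:
servo_tool(
  rows=[
    [[0,0,0],0.5,-1],
    [[0,0,-0.1],1,-1],
    [[0,0,-0.1],1.5,-1],
    [[0,0,-0.1],2,-1],
    [[0,0,-0.1],2.5,-1],
    [[0,0,-0.1],3,-1],
    [[0,0,-0.1],3,-1],
  ],
)

```text
t: 9.7
tcp_pos: [0.5681, 0.1793, 0.3326]
tool_rot: [0.91, 0.414, -0.005, 0.002]
force: [1.9, 0.3, -8.3]
finger_gap: 0.409
```

```bash
python3 go.py
```

```text
t 9.7 tcp [0.5681 0.1793 0.3326] q [ 0.12  0.58  1.57 -0.01  1.    0.84] F [ 1.94  0.27 -8.25] T [ 0.166 -0.379  0.109] gap 0.409
yaw x 48.95 tilt [-0.0079 -0.0086]
grasp [0.5669 0.178  0.1776] tool err of axis mm [-0.3  0.2  0. ]
```

Call:
servo_tool(
  rows=[
    [[0,0,0],0.5,-1],
    [[0,0,-0.1],1,-1],
    [[0,0,-0.1],1.5,-1],
    [[0,0,-0.1],2,-1],
    [[0,0,-0.1],2.5,-1],
    [[0,0,-0.1],3,-1],
    [[0,0,-0.1],3,-1],
  ],
)

```text
t: 10.4
tcp_pos: [0.5681, 0.1793, 0.3326]
tool_rot: [0.921, 0.39, -0.005, 0.002]
force: [2.5, 0.1, -9.3]
finger_gap: 0.41
```

```bash
python3 go.py
```

```text
t 10.4 tcp [0.5681 0.1793 0.3326] q [ 0.12  0.58  1.57 -0.01  1.    0.89] F [ 2.51  0.06 -9.3 ] T [ 0.21  -0.278  0.168] gap 0.41
yaw x 45.92 tilt [-0.0079 -0.0086]
grasp [0.5669 0.178  0.1776] tool err of axis mm [-0.3  0.2  0. ]
```

Call:
servo_tool(
  rows=[
    [[0,0,0],0.5,-1],
    [[0,0,-0.1],1,-1],
    [[0,0,-0.1],1.5,-1],
    [[0,0,-0.1],2,-1],
    [[0,0,-0.1],2.5,-1],
    [[0,0,-0.1],3,-1],
    [[0,0,-0.1],3,-1],
  ],
)

```text
t: 11.1
tcp_pos: [0.5681, 0.1793, 0.3327]
tool_rot: [0.931, 0.366, -0.005, 0.003]
force: [3.2, 0.5, -9.2]
finger_gap: 0.412
```

```bash
python3 go.py
```

```text
t 11.1 tcp [0.5681 0.1793 0.3327] q [ 0.12  0.58  1.57 -0.01  1.    0.95] F [ 3.17  0.46 -9.17] T [ 0.221 -0.356  0.118] gap 0.412
yaw x 42.89 tilt [-0.0079 -0.0086]
grasp [0.5669 0.178  0.1777] tool err of axis mm [-0.3  0.2  0. ]
```

Call:
servo_tool(
  rows=[
    [[0,0,0],0.5,-1],
    [[0,0,-0.1],1,-1],
    [[0,0,-0.1],1.5,-1],
    [[0,0,-0.1],2,-1],
    [[0,0,-0.1],2.5,-1],
    [[0,0,-0.1],3,-1],
    [[0,0,-0.1],3,-1],
  ],
)

```text
t: 11.8
tcp_pos: [0.5681, 0.1793, 0.3328]
tool_rot: [0.94, 0.341, -0.005, 0.003]
force: [3.8, -0.1, -9.6]
finger_gap: 0.406
```

```bash
python3 go.py
```

```text
t 11.8 tcp [0.5681 0.1793 0.3328] q [ 0.12  0.58  1.57 -0.01  1.    1.  ] F [ 3.77 -0.06 -9.58] T [ 0.233 -0.396  0.17 ] gap 0.406
yaw x 39.86 tilt [-0.0079 -0.0086]
grasp [0.5669 0.1779 0.1778] tool err of axis mm [-0.3  0.2  0. ]
```

Call:
servo_tool(
  rows=[
    [[0,0,0],0.5,-1],
    [[0,0,0],1,-1],
    [[0,0,0],1.5,-1],
    [[0,0,0],2,-1],
    [[0,0,0],2.5,-1],
    [[0,0,0],3,-1],
    [[0,0,0],3.5,-1],
    [[0,0,0],3.5,-1],
  ],
)

```text
t: 12.6
tcp_pos: [0.5681, 0.1793, 0.3328]
tool_rot: [0.95, 0.312, -0.005, 0.003]
force: [3.7, -0.7, -9.7]
finger_gap: 0.413
```

```bash
python3 go.py
python3 - <<'E'
from h import *
o=[]
for n,u,v in(("top",302,195),("scene",346,205)):
    s=snapshot(n); o.append(cv2.resize(s["image"][v-40:v+40,u-40:u+40],None,fx=5,fy=5,interpolation=cv2.INTER_CUBIC))
cv2.imwrite("pics/near4.png",np.hstack(o))
E
```

```text
t 12.6 tcp [0.5681 0.1793 0.3328] q [ 0.12  0.58  1.57 -0.01  1.    1.06] F [ 3.74 -0.68 -9.72] T [ 0.276 -0.328  0.202] gap 0.413
yaw x 36.35 tilt [-0.0079 -0.0085]
grasp [0.5669 0.178  0.1778] tool err of axis mm [-0.3  0.2  0. ]
```

View pics/near4.png

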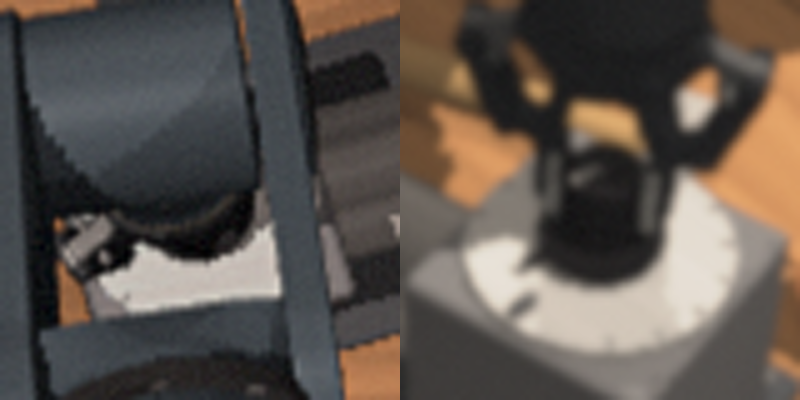

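The pointer, at (530,262) in the scene half, has followed the hand to about 18° past the mark with no notch. I'll go back to the mark and search the other side.

Call:
servo_tool(
  rows=[
    [[0,0,0],-1,-1],
    [[0,0,0],-3.5,-1],
    [[0,0,0],-6,-1],
    [[0,0,0],-8.5,-1],
    [[0,0,0],-11,-1],
    [[0,0,0],-13.5,-1],
    [[0,0,0],-16,-1],
    [[0,0,0],-16,-1],
  ],
)

```text
t: 13.5
tcp_pos: [0.5681, 0.1793, 0.3329]
tool_rot: [0.897, 0.441, -0.005, 0.002]
force: [3.4, 0.8, -9.7]
finger_gap: 0.41
```

```bash
python3 go.py
```

```text
t 13.5 tcp [0.5681 0.1793 0.3329] q [ 0.12  0.58  1.57 -0.01  1.    0.78] F [ 3.44  0.76 -9.74] T [ 0.186 -0.342  0.161] gap 0.41
yaw x 52.38 tilt [-0.008  -0.0084]
grasp [0.5668 0.178  0.1779] tool err of axis mm [-0.3  0.2  0. ]
```

Call:
servo_tool(
  rows=[
    [[0,0,0],-0.5,-1],
    [[0,0,0],-1,-1],
    [[0,0,0],-1.5,-1],
    [[0,0,0],-2,-1],
    [[0,0,0],-2.5,-1],
    [[0,0,0],-3,-1],
    [[0,0,0],-3,-1],
  ],
)

```text
t: 14.2
tcp_pos: [0.5681, 0.1793, 0.3329]
tool_rot: [0.885, 0.465, -0.005, 0.002]
force: [3.1, 0.2, -9.5]
finger_gap: 0.411
```

```bash
python3 go.py
```

```text
t 14.2 tcp [0.5681 0.1793 0.3329] q [ 0.12  0.58  1.57 -0.01  1.    0.73] F [ 3.1   0.21 -9.54] T [ 0.091 -0.372 -0.211] gap 0.411
yaw x 55.39 tilt [-0.0079 -0.0084]
grasp [0.5669 0.178  0.1779] tool err of axis mm [-0.4  0.2  0. ]
```

Call:
servo_tool(
  rows=[
    [[0,0,0],-0.5,-1],
    [[0,0,0],-1,-1],
    [[0,0,0],-1.5,-1],
    [[0,0,0],-2,-1],
    [[0,0,0],-2.5,-1],
    [[0,0,0],-3,-1],
    [[0,0,0],-3,-1],
  ],
)

```text
t: 14.9
tcp_pos: [0.568, 0.1793, 0.3335]
tool_rot: [0.873, 0.488, -0.005, 0.002]
force: [-1.1, -0.1, 0.9]
finger_gap: 0.416
```

```bash
python3 go.py
```

```text
t 14.9 tcp [0.568  0.1793 0.3335] q [ 0.12  0.58  1.57 -0.01  1.    0.68] F [-1.1  -0.1   0.89] T [-0.063  0.171 -0.06 ] gap 0.416
yaw x 58.42 tilt [-0.0077 -0.0085]
grasp [0.5668 0.178  0.1786] tool err of axis mm [-0.3  0.2  0. ]
```

The pull dropped from −9.5 N to about 0 at yaw 58.4°, with little torque, so the pin is in the notch. I'll pull straight up in gentle steps.

Call:
servo_tool(
  rows=[
    [[0,0,-0.5],0,-1],
    [[0,0,-1],0,-1],
    [[0,0,-1.5],0,-1],
    [[0,0,-2],0,-1],
    [[0,0,-2.5],0,-1],
    [[0,0,-3],0,-1],
    [[0,0,-3],0,-1],
  ],
)

```text
t: 15.6
tcp_pos: [0.568, 0.1793, 0.3366]
tool_rot: [0.873, 0.488, -0.006, 0.002]
force: [-0.5, -0.9, -3.3]
finger_gap: 0.409
```

```bash
python3 go.py
```

```text
t 15.6 tcp [0.568  0.1793 0.3366] q [ 0.12  0.57  1.57 -0.01  1.01  0.68] F [-0.48 -0.9  -3.33] T [-0.092 -0.093 -0.054] gap 0.409
yaw x 58.42 tilt [-0.0078 -0.0086]
grasp [0.5668 0.178  0.1816] tool err of axis mm [-0.3  0.2  0. ]
```

At 8.4 mm there is only friction, 3.3 N. I'll continue until the end spring is felt.

Call:
servo_tool(
  rows=[
    [[0,0,-0.5],0,-1],
    [[0,0,-1],0,-1],
    [[0,0,-1.5],0,-1],
    [[0,0,-2],0,-1],
    [[0,0,-2.4],0,-1],
    [[0,0,-2.4],0,-1],
    [[0,0,-2.4],0,-1],
  ],
)

```text
t: 16.3
tcp_pos: [0.568, 0.1793, 0.3389]
tool_rot: [0.873, 0.488, -0.006, 0.002]
force: [1.2, -0.8, -3.9]
finger_gap: 0.408
```

```bash
python3 go.py
```

```text
t 16.3 tcp [0.568  0.1793 0.3389] q [ 0.12  0.57  1.57 -0.01  1.01  0.68] F [ 1.17 -0.83 -3.9 ] T [-0.002 -0.116  0.002] gap 0.408
yaw x 58.42 tilt [-0.008  -0.0086]
grasp [0.5668 0.178  0.184 ] tool err of axis mm [-0.3  0.2  0. ]
```

Call:
servo_tool(
  rows=[
    [[0,0,-0.5],0,-1],
    [[0,0,-1],0,-1],
    [[0,0,-1.3],0,-1],
    [[0,0,-1.3],0,-1],
    [[0,0,-1.3],0,-1],
  ],
)

```text
t: 16.8
tcp_pos: [0.5681, 0.1794, 0.3401]
tool_rot: [0.873, 0.488, -0.006, 0.002]
force: [2.1, -0.6, -6.0]
finger_gap: 0.41
```

```bash
python3 go.py
```

```text
t 16.8 tcp [0.5681 0.1794 0.3401] q [ 0.12  0.57  1.57 -0.01  1.01  0.68] F [ 2.05 -0.56 -6.02] T [ 0.019 -0.198 -0.026] gap 0.41
yaw x 58.42 tilt [-0.008  -0.0086]
grasp [0.5668 0.178  0.1851] tool err of axis mm [-0.4  0.2  0. ]
```

The pull rose to 6 N, so the end spring is felt and the knob is at about 11 mm, fully out. I'll let go, open wide and rise.

Call:
servo_tool(
  rows=[
    [[0,0,0],0,-0.1],
    [[0,0,0],0,0.1],
    [[0,0,0],0,0.4],
    [[0,0,0],0,0.8],
    [[0,0,0],0,0.8],
    [[0,0,-5],0,0.8],
    [[0,0,-20],0,0.8],
    [[0,0,-45],0,0.8],
  ],
)

```text
t: 17.6
tcp_pos: [0.5679, 0.1796, 0.3843]
tool_rot: [0.873, 0.488, -0.008, 0.001]
force: [-0.2, 0.3, -0.5]
finger_gap: 0.897
```

Call:
servo_tool(
  rows=[
    [[0,0,-30],0,0.8],
    [[0,0,-60],0,0.8],
    [[-20,0,-80],0,0.8],
    [[-55,0,-80],0,0.8],
    [[-95,0,-80],0,0.8],
    [[-130,0,-80],0,0.8],
    [[-150,0,-80],0,0.8],
    [[-150,0,-80],0,0.8],
  ],
)

```text
t: 18.4
tcp_pos: [0.489, 0.051, 0.4669]
tool_rot: [0.874, 0.487, -0.008, 0.001]
force: [-0.3, -0.2, 1.5]
finger_gap: 0.9
```

```bash
python3 go.py
python3 - <<'E'
from h import *
o=[]
for n,u,v in(("top",302,195),("scene",346,205)):
    s=snapshot(n); P=pts(s); k=np.hypot(P[...,0]-.5668,P[...,1]-.1776)<.013
    print(n,"knob top z",np.nanmedian(P[...,2][k])); q=np.load(n+"0.npy",allow_pickle=True).item();P=pts(q);k=np.hypot(P[...,0]-.5668,P[...,1]-.1776)<.013; print(" before",np.nanmedian(P[...,2][k]))
    o.append(cv2.resize(s["image"][v-40:v+40,u-40:u+40],None,fx=5,fy=5,interpolation=cv2.INTER_CUBIC)); o[-1]=o[-1]
    cv2.imwrite(f"pics/{n}_end.png",s["image"])
cv2.imwrite("pics/end.png",np.hstack(o))
E
```

```text
t 18.4 tcp [0.489  0.051  0.4669] q [-0.12  0.27  1.67 -0.01  1.21  0.44] F [-0.34 -0.2   1.46] T [ 0.027 -0.011 -0.003] gap 0.9
yaw x 58.24 tilt [-0.0126 -0.0095]
grasp [0.4871 0.0496 0.3119] tool err of axis mm [150.8   0.4  -2.2]
top knob top z 0.19304468930408725
 before 0.1828105420947912
scene knob top z 0.19394442191526773
 before 0.18302752121461985
```

View pics/end.png

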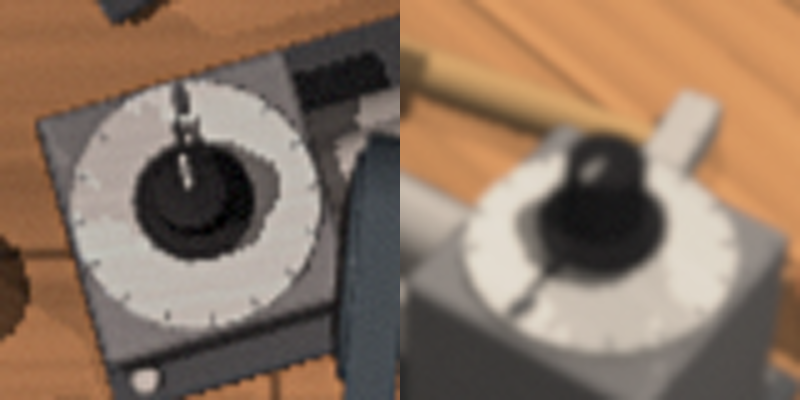

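View pics/scene_end.png

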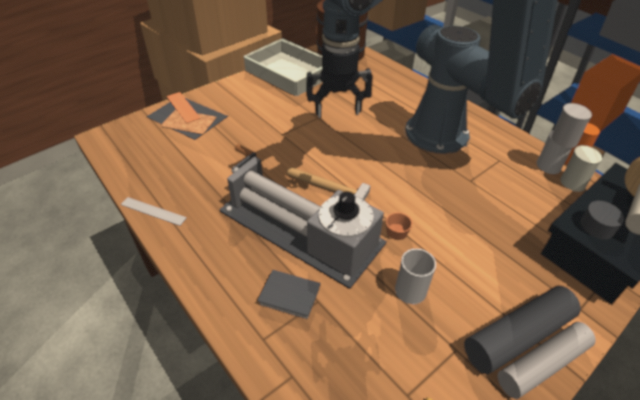

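The knob has risen 10.2 mm by the top camera and 10.9 mm by the scene camera, and it stayed up after release. The pointer stands close to the mark. The bystanders haven't moved: tin (415,275), cup (397,226), tin box (290,292) and hammer (325,183). The arm is clear.

```bash
python3 -c "
from station import sign_off; print(sign_off())"
```

```text
the job is handed in; nothing more can be done
None
```

The knob is set at the mark, pulled fully out and locked, and I've handed the job in (18.4 s on the robot's clock, limit 72 s).

- **Turn:** I turned the knob about 152° clockwise until the pointer met the raised mark, with one regrip on the way to recentre the hand.
- **Notch:** With the knob held 4–5 mm up, I searched 18° clockwise and found nothing. I then searched the other way. About 3.5° counter-clockwise of the mark the pull dropped from 9.5 N to about zero, with almost no turning force.
- **Lift:** I pulled straight up. Only friction (3–4 N) was felt until the end spring came in at 6 N, and then I let go.

**Last checks:**
- The knob stayed up after release: 10.2 mm by the top camera and 10.9 mm by the scene camera.
- In the last scene picture the bystanders are where they were.
- The gripper is clear and touching nothing.

**Disagreements:**
- The two cameras differed by about 4 mm on the knob's position. The grip forces agreed with the scene camera, so I used that.
- The tool picked up a tilt of about 0.7° early on, before the regrip. It caused no noticeable side force afterwards.

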